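# Gauge a jig pin in the taper slot and rack it by size

### The job

Take the jig pin that stands alone in the single-hole metal block, put its shank upright into the wide end of the tapered gauge slot and slide it gently towards the narrow end until it wedges snugly between both jaws; the mark nearest to where it stops tells its size. Then stand it upright and fully home in the hole of that size in the three-hole rack (small, middle or large) and let go; leave the two pins in the wooden block where they are.

Things in the scene. Friction and masses are not known exactly. Their poses are not given: they have to be found in the camera images.
- pin_a_grip (a point): centre of a steel jig pin's grip, z up its axis. Three look-alike pins, about 0.15 kg: dark round grip 30 mm across, 50 mm tall (this point in its middle), below it a plain shank 45 mm long, so its end is 70 mm below this point. The shanks are 11, 15 and 19 mm thick, one pin of each; which is which is unknown. One pin stands in the single-hole block, two in the wooden block
- pin_b_grip (a point): centre of a steel jig pin's grip, z up its axis. Three look-alike pins, about 0.15 kg: dark round grip 30 mm across, 50 mm tall (this point in its middle), below it a plain shank 45 mm long, so its end is 70 mm below this point. The shanks are 11, 15 and 19 mm thick, one pin of each; which is which is unknown. One pin stands in the single-hole block, two in the wooden block
- pin_c_grip (a point): centre of a steel jig pin's grip, z up its axis. Three look-alike pins, about 0.15 kg: dark round grip 30 mm across, 50 mm tall (this point in its middle), below it a plain shank 45 mm long, so its end is 70 mm below this point. The shanks are 11, 15 and 19 mm thick, one pin of each; which is which is unknown. One pin stands in the single-hole block, two in the wooden block
- pin_a: the same pin's body, origin at the centre of the shank's lower end, 70 mm below the centre of its grip, z up its axis
- pin_b: the same pin's body, origin at the centre of the shank's lower end, 70 mm below the centre of its grip, z up its axis
- pin_c: the same pin's body, origin at the centre of the shank's lower end, 70 mm below the centre of its grip, z up its axis
- stand: fixed aluminium block 70 x 70 x 55 mm with one 21 mm hole, 50 mm deep, in its top; the pin to gauge stands in it, shoulder on the block, grip centre 80 mm above the bench. Origin at the centre of the underside, z up. It may be left or right of the gauge
- gauge: fixed taper gauge: base plate 8 mm thick (x -30 to 130, y -52 to 52 mm), two upright jaws, a slot between. Origin on the bench under the middle of the wide mouth; x along the slot to its narrow end, z up. Slot 25 mm wide at x = 0, evenly to 8 at x = 102. White marks on both jaws: x = 36 (19 mm shank), 60 (15) and 84 mm (11). A pin may stop up to 9 mm before, 11 past its mark: go by the nearest
- jaw_left: the steel jaw on the gauge's +y side, 35 tall on the base plate (top 43 mm above the bench), 105 long; same origin and axes as the gauge. Its inner face is a shoe clamped by hand up to 1.5 mm nearer to or farther from the other jaw than drawn (not measured, too little to see), so where a pin stops must be felt: one jaw alone may rub first; wedged, the pin presses on both
- jaw_right: the like steel jaw on the gauge's -y side, its face fixed as drawn; same origin and axes as the gauge. A push of 5 to 10 N along the slot wedges a pin; each mm driven on past that adds some 3 N, and over about 15 N strains the gauge
- rack: fixed aluminium block 60 x 150 x 55 mm with three holes 50 mm deep along its y: 15 mm wide at y = +48 (for the 11 mm shank), 19 mm at y = 0 (15 mm shank), 23 mm at y = -48 (19 mm shank). Origin at the centre of the underside, z up. A pin is home with its shoulder on the block's top, grip centre 80 mm above the bench. It may be left or right of the gauge
- rack_hole0 (a point): centre of the mouth of the small hole (15 mm), 55 mm above the bench
- rack_hole1 (a point): centre of the mouth of the middle hole (19 mm), 55 mm above the bench
- rack_hole2 (a point): centre of the mouth of the large hole (23 mm), 55 mm above the bench
There are look-alikes about, which are no part of the job. Leave any blue or yellow look-alike of the pin_c alone. Leave any orange look-alike of the pin_a alone.

How it is judged:
On the way, in this order (a step that is already met when the one before it is completed fails the run):
1. a pin's shank is upright in the wide end of the gauge slot, well down between the jaws (((x of pin_a_grip in the frame of gauge between -0.012 and 0.03 m and y of pin_a_grip in the frame of gauge between -0.012 and 0.012 m and z of pin_a_grip in the frame of gauge below 0.105 m and angle between pin_a_grip's own z axis and vertical below 0.15 rad) or (x of pin_b_grip in the frame of gauge between -0.012 and 0.03 m and y of pin_b_grip in the frame of gauge between -0.012 and 0.012 m and z of pin_b_grip in the frame of gauge below 0.105 m and angle between pin_b_grip's own z axis and vertical below 0.15 rad) or (x of pin_c_grip in the frame of gauge between -0.012 and 0.03 m and y of pin_c_grip in the frame of gauge between -0.012 and 0.012 m and z of pin_c_grip in the frame of gauge below 0.105 m and angle between pin_c_grip's own z axis and vertical below 0.15 rad))), for 0.1 s.
2. that pin is wedged upright in the slot, pressing on both jaws with at least 3 N (((contact force between pin_a and jaw_left above 3 N and contact force between pin_a and jaw_right above 3 N and x of pin_a_grip in the frame of gauge between 0.022 and 0.102 m and z of pin_a_grip in the frame of gauge below 0.105 m and angle between pin_a_grip's own z axis and vertical below 0.15 rad) or (contact force between pin_b and jaw_left above 3 N and contact force between pin_b and jaw_right above 3 N and x of pin_b_grip in the frame of gauge between 0.022 and 0.102 m and z of pin_b_grip in the frame of gauge below 0.105 m and angle between pin_b_grip's own z axis and vertical below 0.15 rad) or (contact force between pin_c and jaw_left above 3 N and contact force between pin_c and jaw_right above 3 N and x of pin_c_grip in the frame of gauge between 0.022 and 0.102 m and z of pin_c_grip in the frame of gauge below 0.105 m and angle between pin_c_grip's own z axis and vertical below 0.15 rad))), for 0.2 s.
At the end, for the whole second after the job is handed in: The pin that stood alone stands upright (within 0.08 rad) in the rack's hole of its own size, its axis within 8 mm of the hole's centre and its shoulder within 4 mm of the block's top, released and at rest; the two other pins stand within 15 mm of where they were (((horizontal distance between pin_a_grip and rack_hole0 below 0.008 m and z of pin_a_grip in the frame of rack between 0.074 and 0.084 m and angle between pin_a_grip's own z axis and vertical below 0.08 rad) or (horizontal distance between pin_a_grip and stand above 0.06 m and distance of pin_a_grip from where it was at the start of the episode below 0.015 m and angle between pin_a_grip's own z axis and vertical below 0.1 rad)) and ((horizontal distance between pin_b_grip and rack_hole1 below 0.008 m and z of pin_b_grip in the frame of rack between 0.074 and 0.084 m and angle between pin_b_grip's own z axis and vertical below 0.08 rad) or (horizontal distance between pin_b_grip and stand above 0.06 m and distance of pin_b_grip from where it was at the start of the episode below 0.015 m and angle between pin_b_grip's own z axis and vertical below 0.1 rad)) and ((horizontal distance between pin_c_grip and rack_hole2 below 0.008 m and z of pin_c_grip in the frame of rack between 0.074 and 0.084 m and angle between pin_c_grip's own z axis and vertical below 0.08 rad) or (horizontal distance between pin_c_grip and stand above 0.06 m and distance of pin_c_grip from where it was at the start of the episode below 0.015 m and angle between pin_c_grip's own z axis and vertical below 0.1 rad)) and linear speed of each of pin_a, pin_b, pin_c below 0.02 m/s); the robot touches nothing.
It fails at once if a pin is forced against a jaw with more than 22 N (contact force between any of pin_a, pin_b, pin_c and jaw_left above 22 N or contact force between any of pin_a, pin_b, pin_c and jaw_right above 22 N).
It fails at once if a second pin is moved more than 15 mm (distance of each of pin_a_grip, pin_b_grip from where it was at the start of the episode above 0.015 m or distance of each of pin_a_grip, pin_c_grip from where it was at the start of the episode above 0.015 m or distance of each of pin_b_grip, pin_c_grip from where it was at the start of the episode above 0.015 m).
It also fails if it takes over 72 s, if anything falls off the work surface, if the arm or the gripper's body presses on something with over 40 N, if the wrist force passes 120 N, or if a joint passes its speed limit or range.

### The arm

A 6-joint arm with a two-finger parallel gripper is mounted at the origin on the work surface. World frame = base frame: x ahead of the robot, y to its left, z up, the work surface at z = 0. Lengths are in m, angles in rad, forces in N, time in s.
With the tool pointing down it reaches from about 0.375 to 0.9 m from the base axis. Payload 3.1 kg.
Tool frame: the origin (TCP) lies midway between the tips of the shut fingers; the grasp point (between the pads) lies 19 mm behind it (manip.hold_point_z is the distance from the TCP to the grasp point, in m); x points along the fingers, y is the direction in which the jaws open and shut, and the axes are right-handed (so a half turn about x gives the same grasp; the last joint's range is limited). The gripper opens to 85 mm and grips with 20 to 120 N. Pads are 22 mm wide; open, the fingers measure 114 mm over their backs; the gripper's body (76 mm by 85 mm) begins 54 mm behind the grasp point. The pads swing forward as they close: fully open they stand 13 mm farther back than shut.
Start: joints at [-1.312, 0.527, 1.433, -0, 1.181, -0.178], TCP at [0.264, -0.566, 0.231] pointing down, gripper open.
Joint ranges: [-3.08, 3.08], [-0.75, 2.2], [0.22, 2.44], [-1.43, 4.57], [0, 2.65], [-2.85, 2.85]. Speed limits (rad/s): [2.79, 2.79, 3.14, 3.14, 3.14, 3.14].

### API

Orientations are given as a unit quaternion [x, y, z, w].
In Python, from station import manip, snapshot gives the robot as it stands.
- The arm moves only by the shell command python3 -m crank 'ROWS' [FORCE]. ROWS is JSON, a list of rows, each a list of 5 numbers: the finger opening in m, from 0 to 0.0854, then the shift along the tool's x, y, z in m, then the turn about the tool's x in rad. In form: [[grip, tx, ty, tz, yaw], ...]. A call has 1 to 5 rows; each row shifts and turns the commanded pose from where the row before left it, along the tool's axes as they then stand; what a row does not reach is not made up. A row lasts 1/10 s, in which the tool goes at most 50 mm and 8.59 degrees, less where a joint would pass 70% of its speed; a pose out of reach is approached as far as the arm can. A call is refused whole if a number of a shift passes 0.05 or a number of a turn 0.15, either way. A call with a gripper value outside its range is refused whole. The fingers move at their own pace and stop on an object; FORCE is the grip in N (left out, the last holds). Time passes only in rows, so rows that do not move let the fingers close. It gives the time, the measured TCP pose, the force and the opening at its end, in the units of the state.
- manip.sense(): the state, without advancing time (a new reading comes with each control period).
- snapshot(name): name is "scene" or "top" or "wrist"; returns a dict with "image" (400x640x3 uint8, blue, green, red), "range_z" (400x640 float32, m along the optical axis (not along the pixel's ray), 0 where there is no reading), "vertical_fov" (degrees; the focal length in pixels is half the picture's height over the tangent of half this angle, whatever the lens; pixels are square), "cx", "cy" (the principal point, pixels), "extrinsics" (4x4, takes a point from world to camera coordinates); the wrist camera has in their place "T_tool_cam" (4x4, takes a point from camera to tool coordinates, whose origin is the TCP and whose axes are the tool frame's). Camera axes: x right, y up, looking along -z (the intrinsics and any distortion apply to the point x, -y, -z); pixel columns grow to the right and rows downward; lengths in m; the calibration is good to about 2 mm. A picture is of the moment at which its call begins: read the wrist's pose just before it.
- manip.sign_off(): hands the job in, once; it reports no verdict.
The state is a dict: "t": time; "q": joint angles; "qd": joint speeds; "tau": joint torques, N m; "tcp_pos": TCP position; "tool_rot": TCP orientation; "force": force on the tool from outside, world axes, zero at the start; "ft_torque": the same for the moment, N m; "finger_gap": opening from 0.0 (shut) to 1.0 (fully open).
Only numpy, scipy, OpenCV 4.12 (cv2) and the standard library are available. Lean on these libraries where they do the work, as an engineer would, in place of code of your own. Each camera call takes 0.05 s, during which the arm holds its last target.

## Working session

There is one attempt and no reset: what is moved stays moved. The work goes in short steps, Python scripts to look and compute and a shell command to move; the robot and the scene stay as the last step left them, time stands still between calls to the robot, and variables do not carry over. Pictures are saved under pics/ and viewed, and the job is handed in when it is done.

```bash
ls; mkdir -p pics
python3 - <<'E'
from station import manip, snapshot
import cv2,numpy as np
s=manip.sense();print({k:np.round(v,3) for k,v in s.items()}, manip.hold_point_z)
for n in("scene","top","wrist"):
    d=snapshot(n);cv2.imwrite(f"pics/{n}0.png",d["image"]);np.savez(f"{n}0.npz",**d)
    print(n,d["vertical_fov"],d["cx"],d["cy"],[k for k in d]);print(np.round(d.get("extrinsics",d.get("T_tool_cam")),3))
E
```

```text
pics
{'t': np.float64(0.0), 'q': array([-1.313,  0.528,  1.434, -0.   ,  1.181, -0.178]), 'qd': array([-0.   ,  0.001,  0.001,  0.001, -0.001,  0.   ]), 'tau': array([ 0.0000e+00, -4.4235e+01, -1.7803e+01, -0.0000e+00,  8.0000e-03,
       -0.0000e+00]), 'tcp_pos': array([ 0.264, -0.566,  0.23 ]), 'tool_rot': array([-0.69 , -0.154,  0.69 , -0.152]), 'force': array([-0.346,  0.053, -0.495]), 'ft_torque': array([-0.012,  0.012,  0.008]), 'finger_gap': np.float64(1.004)} 0.0187
scene 54.06908291611723 322.53257350502605 198.1989249272198 ['image', 'range_z', 'vertical_fov', 'cx', 'cy', 'extrinsics']
[[ 0.017  1.    -0.014 -0.016]
 [-0.705  0.022  0.709  0.385]
 [ 0.709 -0.002  0.705 -1.445]
 [ 0.     0.     0.     1.   ]]
top 49.34627814665947 316.252848638932 194.40103642789842 ['image', 'range_z', 'vertical_fov', 'cx', 'cy', 'extrinsics']
[[ 0.025 -1.    -0.015 -0.005]
 [ 0.993  0.023  0.112 -0.639]
 [-0.112 -0.018  0.994 -1.147]
 [ 0.     0.     0.     1.   ]]
wrist 66.19665844969046 321.28951294508687 199.82306646698456 ['image', 'range_z', 'vertical_fov', 'cx', 'cy', 'T_tool_cam']
[[-0.001  0.32  -0.947 -0.142]
 [ 1.    -0.    -0.001  0.   ]
 [-0.    -0.947 -0.32  -0.082]
 [ 0.     0.     0.     1.   ]]
```

View pics/top0.png

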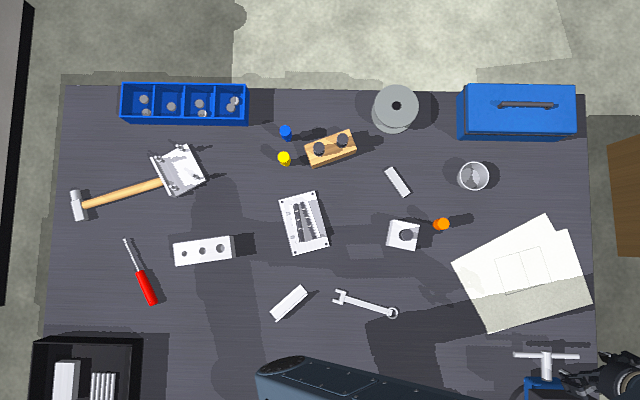

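View pics/scene0.png

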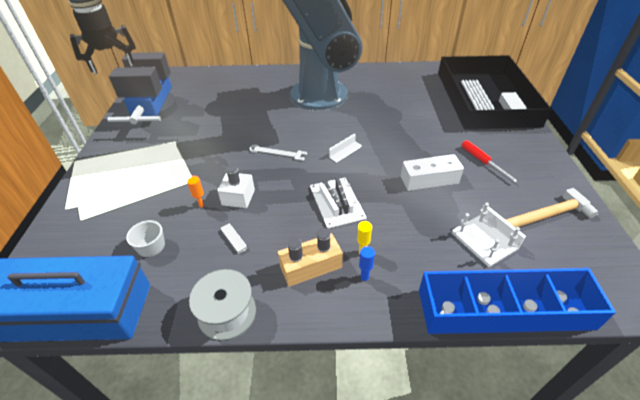

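View pics/wrist0.png

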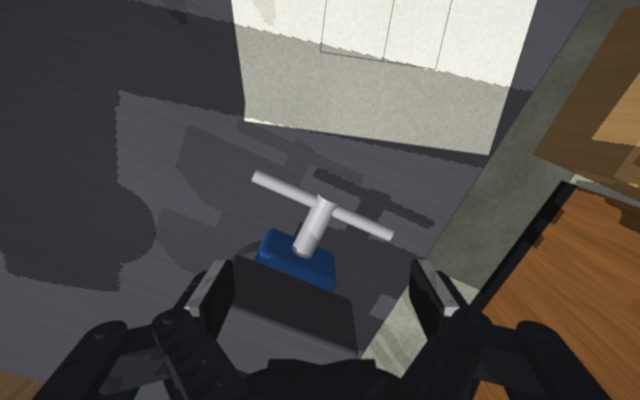

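```bash
cat > h.py <<'E'
from station import manip, snapshot
import cv2,numpy as np
from scipy.spatial.transform import Rotation as R
def load(n):
    return dict(np.load(n))
def T_cw(d):  # camera->world
    if "extrinsics" in d: return np.linalg.inv(d["extrinsics"])
    T=np.eye(4);T[:3,:3]=R.from_quat(d["tool_rot"]).as_matrix();T[:3,3]=d["tcp_pos"]
    return T@d["T_tool_cam"]
def f(d): return 200/np.tan(np.radians(float(d["vertical_fov"]))/2)
def ray(d,u,v):
    T=T_cw(d);c=np.array([(u-d["cx"])/f(d),-(v-d["cy"])/f(d),-1.]);return T[:3,3],T[:3,:3]@c
def plane(d,u,v,z):
    o,r=ray(d,u,v);return o+r*(z-o[2])/r[2]
def proj(d,p):
    c=np.linalg.inv(T_cw(d))@np.r_[p,1];return np.array([d["cx"]-f(d)*c[0]/c[2],d["cy"]+f(d)*c[1]/c[2]])
def pts(d):  # depth->world cloud
    v,u=np.mgrid[:400,:640];z=d["range_z"]
    c=np.stack([(u-d["cx"])/f(d)*z,-(v-d["cy"])/f(d)*z,-z],-1);T=T_cw(d)
    return c@T[:3,:3].T+T[:3,3]
def wrist(name):
    s=manip.sense();d=snapshot("wrist");d["tcp_pos"]=s["tcp_pos"];d["tool_rot"]=s["tool_rot"]
    np.savez(name+".npz",**d);cv2.imwrite(f"pics/{name}.png",d["image"]);return d
def tool():
    s=manip.sense();return s["tcp_pos"],R.from_quat(s["tool_rot"]).as_matrix(),s
E
python3 - <<'E'
from h import *
d=load("top0.npz");P=pts(d)
for n,u,v in(("standpin",405,235),("stand",394,244),("gauge",303,222),("rack",202,250),("bench",350,270),("wpin1",319,149),("wpin2",341,140)):
    print(n,np.round(P[v,u],3),d["range_z"][v,u])
im=d["image"]
a=cv2.resize(im[180:270,160:320],None,fx=5,fy=5,interpolation=cv2.INTER_CUBIC);cv2.imwrite("pics/c1.png",a)
b=cv2.resize(im[120:270,270:460],None,fx=4,fy=4,interpolation=cv2.INTER_CUBIC);cv2.imwrite("pics/c2.png",b)
p,M,s=tool();print(np.round(M,3))
E
```

```text
standpin [ 0.534 -0.217  0.104] 1.0994049
stand [ 0.51  -0.197  0.055] 1.146478
gauge [0.565 0.046 0.01 ] 1.2013742
rack [0.481 0.318 0.022] 1.1850638
bench [ 0.436 -0.087 -0.005] 1.1996052
wpin1 [0.75  0.006 0.103] 1.1288569
wpin2 [ 0.774 -0.051  0.108] 1.1256782
[[-0.     0.423 -0.906]
 [ 0.002 -0.906 -0.423]
 [-1.    -0.002 -0.   ]]
```

View pics/c1.png

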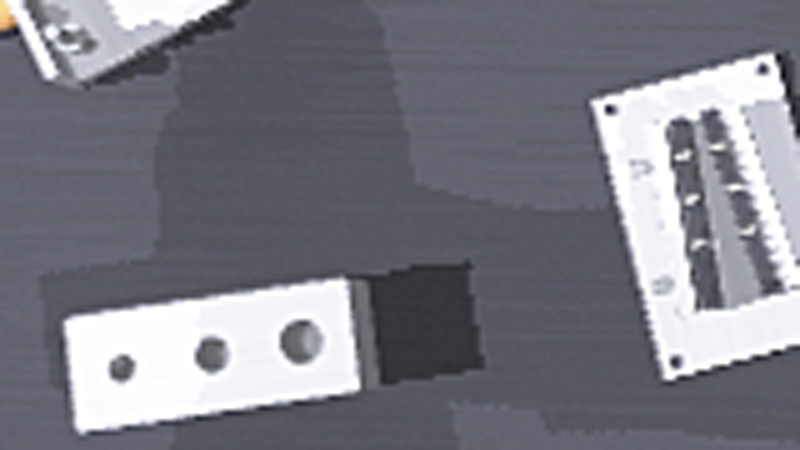

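View pics/c2.png

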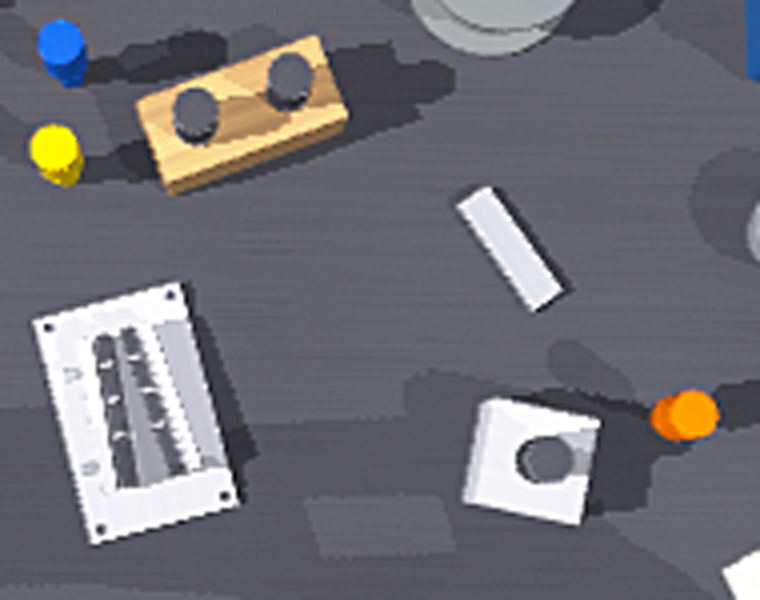

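```bash
python3 -m crank '[[0.085,0,0,0,-0.139],[0.085,0,0,0,-0.139],[0.085,0,0,0,-0.139],[0.085,0,0,0,-0.139],[0.085,0,0,0,-0.139]]'; python3 -m crank '[[0.085,0,0,0,-0.139],[0.085,0,0,0,-0.139],[0.085,0,0,0,-0.139],[0.085,0,0,0,-0.139],[0.085,0,0,0,-0.139]]'
cat >> h.py <<'E'
def go(target):
    p,M,s=tool();print("tool delta",np.round(M.T@(np.array(target)-p),4),"yaw",np.degrees(np.arctan2(M[1,1],M[0,1])).round(2),"tcp",p.round(4),"F",s["force"].round(2),"t",s["t"])
E
python3 -c "
from h import *
go([.53,-.217,.25])"
```

```text
t: 0.65
tcp_pos: [0.2644, -0.566, 0.2309]
tool_rot: [0.596, 0.381, -0.596, 0.381]
force: [0.4, -0.5, 0.0]
finger_gap: 0.994
t: 1.15
tcp_pos: [0.2643, -0.566, 0.2309]
tool_rot: [0.431, 0.561, -0.43, 0.561]
force: [0.5, -0.7, 1.2]
finger_gap: 0.993
tool delta [-0.0189  0.3469 -0.2684] yaw 15.0 tcp [ 0.2643 -0.566   0.2309] F [ 0.54 -0.65  1.19] t 1.15
```

```bash
python3 -m crank '[[0.085,-0.003,0.039,-0.03,0],[0.085,-0.003,0.039,-0.03,0],[0.085,-0.003,0.039,-0.03,0],[0.085,-0.003,0.039,-0.03,0],[0.085,-0.003,0.039,-0.03,0]]'; python3 -m crank '[[0.085,-0.003,0.039,-0.03,0],[0.085,-0.003,0.039,-0.03,0],[0.085,-0.003,0.039,-0.03,0],[0.085,0,0.035,-0.028,0],[0.085,0,0,0,0]]'
python3 -c "
from h import *
go([.53,-.217,.25]); wrist('w1')"
```

```text
t: 1.65
tcp_pos: [0.4158, -0.37, 0.2462]
tool_rot: [0.432, 0.56, -0.432, 0.559]
force: [1.0, -0.2, 0.3]
finger_gap: 0.992
t: 2.15
tcp_pos: [0.5347, -0.2142, 0.2552]
tool_rot: [0.431, 0.561, -0.429, 0.561]
force: [-0.4, 0.6, -0.3]
finger_gap: 0.997
tool delta [ 0.0052 -0.0053  0.0015] yaw 15.05 tcp [ 0.5347 -0.2142  0.2552] F [-0.43  0.62 -0.32] t 2.15
```

View pics/w1.png

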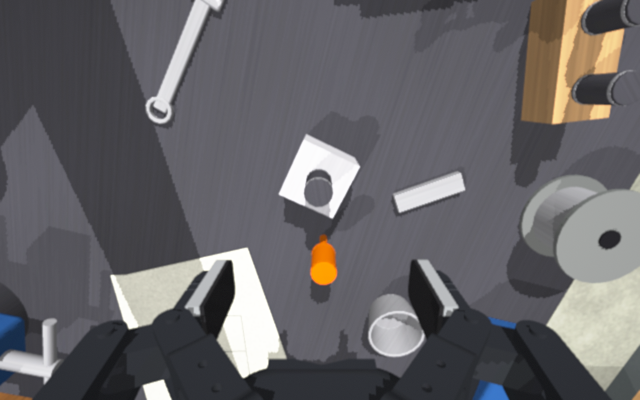

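Run:
```python
from h import *
d=load("w1.npz");P=pts(d);im=d["image"]
cv2.imwrite("pics/w1c.png",cv2.resize(im[125:225,270:370],None,fx=6,fy=6,interpolation=cv2.INTER_CUBIC))
print("f",f(d)); 
for u,v in((319,190),(300,190),(345,170),(330,210),(450,150)):print(u,v,P[v,u].round(4))
sub=np.zeros((400,640),bool);sub[160:225,295:345]=1
m=sub&(np.abs(P[...,2]-.105)<.008);q=P[m];print("top cloud",len(q),q.mean(0).round(4),q.min(0).round(4),q.max(0).round(4))
sub[:]=0;sub[125:230,270:370]=1
m=(sub&(np.abs(P[...,2]-.055)<.006)).astype(np.uint8)
c=max(cv2.findContours(m,0,2)[0],key=cv2.contourArea);r=cv2.minAreaRect(c);print(r)
q=np.array([plane(d,u,v,.055) for u,v in cv2.boxPoints(r)]);print(q.round(4),q.mean(0).round(4))
g=cv2.cvtColor(im,6);m=((g<110)&sub&(np.abs(P[...,2]-.105)<.008)).astype(np.uint8)
```

```text
f 306.81893726984737
319 190 [ 0.5344 -0.2208  0.1043]
300 190 [ 0.5167 -0.241   0.0551]
345 170 [ 0.5608 -0.2049  0.0534]
330 210 [ 0.5571 -0.2558  0.0552]
450 150 [ 0.6925 -0.155  -0.0008]
top cloud 699 [ 0.534  -0.2226  0.104 ] [ 0.5193 -0.2381  0.0979] [ 0.5493 -0.2086  0.1067]
((318.57086181640625, 179.10321044921875), (61.423828125, 60.36800765991211), 25.76932716369629)
[[ 0.4925 -0.2512  0.055 ]
 [ 0.5068 -0.1823  0.055 ]
 [ 0.5747 -0.1951  0.055 ]
 [ 0.564  -0.2668  0.055 ]] [ 0.5345 -0.2238  0.055 ]
```

View pics/w1c.png

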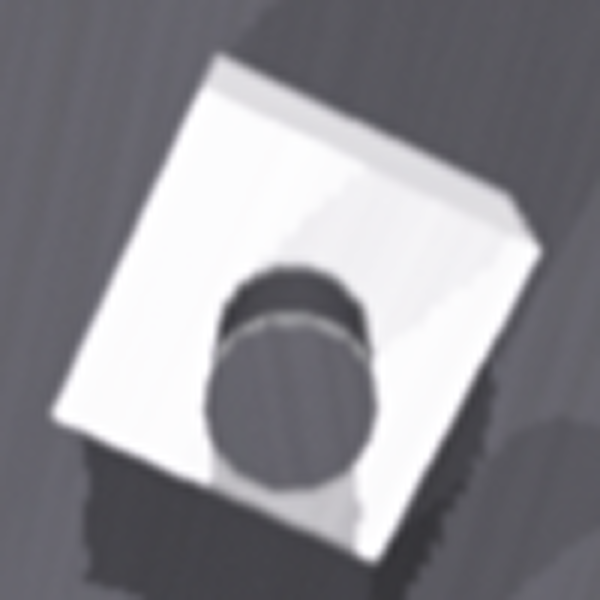

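Run:
```python
from h import *
d=load("w1.npz");print(plane(d,318.1,191.5,.105).round(4)); dt=load("top0.npz")
# same from top view
print(plane(dt,405,235,.105).round(4))
go([.534,-.2225,.15])
```

```text
[ 0.5339 -0.2223  0.105 ]
[ 0.5335 -0.2168  0.105 ]
tool delta [ 0.105  -0.0009  0.006 ] yaw 14.97 tcp [ 0.5333 -0.2165  0.255 ] F [-0.26  0.52  0.2 ] t 2.2
```

```bash
python3 -m crank '[[0.085,0.03,-0.001,0.003,0],[0.085,0.03,0,0.003,0],[0.085,0.03,0,0,0],[0.085,0.03,0,0,0],[0.085,0,0,0,0]]'
python3 -c "
from h import *
go([.534,-.2226,.0625]); wrist('w2')"
```

```text
t: 2.7
tcp_pos: [0.5291, -0.2247, 0.1313]
tool_rot: [0.432, 0.563, -0.433, 0.556]
force: [-0.1, 0.3, -0.5]
finger_gap: 0.995
tool delta [ 0.0688  0.0057 -0.0003] yaw 14.57 tcp [ 0.5291 -0.2247  0.1313] F [-0.08  0.27 -0.53] t 2.7
```

View pics/w2.png

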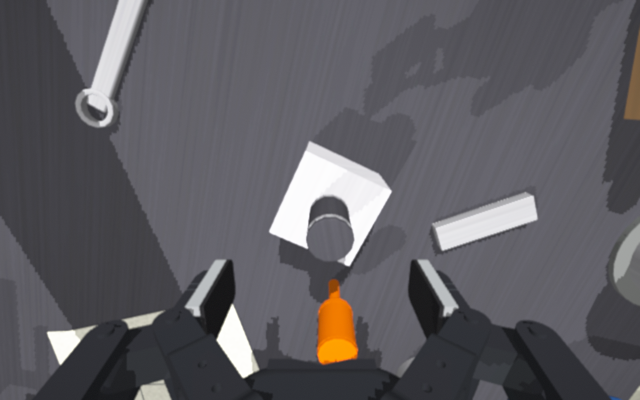

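Run:
```python
from h import *
d=load("w2.npz");P=pts(d);v,u=np.mgrid[:400,:640]
m=(np.abs(P[...,2]-.105)<.005)&(abs(u-330)<40)&(abs(v-238)<40);q=P[m];print(len(q),q.mean(0).round(4),(q.min(0)/2+q.max(0)/2).round(4),u[m].mean(),v[m].mean())
c=max(cv2.findContours(m.astype(np.uint8),0,2)[0],key=cv2.contourArea);e=cv2.fitEllipse(c);print(e,plane(d,*e[0],.105).round(4))
go([.534,-.2226,.0625])
```

```text
1786 [ 0.5337 -0.2224  0.104 ] [ 0.534  -0.2236  0.103 ] 329.8544232922732 237.47312430011198
((329.8495788574219, 237.4695281982422), (45.93843460083008, 48.09547805786133), 89.22814178466797) [ 0.5336 -0.2219  0.105 ]
tool delta [ 0.071   0.0041 -0.0017] yaw 14.58 tcp [ 0.5308 -0.2255  0.1335] F [ 0.39 -0.47  0.71] t 2.75
```

```bash
python3 -m crank '[[0.085,0.025,0.004,-0.001,0],[0.085,0.02,0,0,0],[0.085,0.015,0,0,0],[0.085,0,0,0,0],[0.085,0,0,0,0]]'
python3 -c "
from h import *
go([.534,-.2226,.0625])"
```

```text
t: 3.25
tcp_pos: [0.5371, -0.2243, 0.0768]
tool_rot: [0.432, 0.559, -0.432, 0.56]
force: [0.1, 0.9, 0.0]
finger_gap: 0.998
tool delta [ 0.0143 -0.0026 -0.0025] yaw 14.64 tcp [ 0.5371 -0.2243  0.0768] F [0.09 0.92 0.04] t 3.25
```

```bash
python3 -m crank '[[0.085,0.012,-0.002,-0.002,0],[0.085,0,0,0,0],[0.085,0,0,0,0]]'; python3 -m crank '[[0.085,0,0,0,0]]'; python3 -m crank '[[0.085,0,0,0,0]]'
python3 -c "
from h import *
go([.534,-.2226,.0625])"
```

```text
t: 3.55
tcp_pos: [0.5338, -0.2217, 0.0635]
tool_rot: [0.432, 0.56, -0.432, 0.56]
force: [-0.3, 0.8, 0.3]
finger_gap: 0.995
t: 3.65
tcp_pos: [0.5342, -0.2219, 0.0636]
tool_rot: [0.432, 0.56, -0.432, 0.56]
force: [0.3, 0.2, 0.1]
finger_gap: 0.995
t: 3.75
tcp_pos: [0.5342, -0.2219, 0.0636]
tool_rot: [0.432, 0.56, -0.432, 0.56]
force: [0.5, 0.8, -0.4]
finger_gap: 0.999
tool delta [ 0.0011 -0.0004  0.0006] yaw 14.67 tcp [ 0.5342 -0.2219  0.0636] F [ 0.46  0.81 -0.39] t 3.75
```

```bash
for i in 1 2; do python3 -m crank '[[0.02,0,0,0,0],[0.02,0,0,0,0],[0.02,0,0,0,0],[0.02,0,0,0,0],[0.02,0,0,0,0]]' 60; done
```

```text
t: 4.25
tcp_pos: [0.5341, -0.2219, 0.0635]
tool_rot: [0.432, 0.56, -0.432, 0.56]
force: [-0.6, -0.7, 1.8]
finger_gap: 0.335
t: 4.75
tcp_pos: [0.5341, -0.2219, 0.0635]
tool_rot: [0.432, 0.56, -0.432, 0.56]
force: [0.1, 0.3, 3.7]
finger_gap: 0.337
```

```bash
python3 -m crank '[[0.02,-0.02,0,0,0],[0.02,-0.03,0,0,0],[0.02,-0.04,0,0,0],[0.02,-0.04,0,0,0],[0.02,0,0,0,0]]'; python3 -c "
from h import *
go([.54,-.06,.20])"
```

```text
t: 5.25
tcp_pos: [0.537, -0.2236, 0.1983]
tool_rot: [0.432, 0.556, -0.432, 0.564]
force: [0.5, 0.1, -1.5]
finger_gap: 0.336
tool delta [-0.0027  0.0444 -0.1575] yaw 14.68 tcp [ 0.537  -0.2236  0.1983] F [ 0.52  0.06 -1.51] t 5.25
```

```bash
python3 -m crank '[[0.02,0,0.011,-0.04,0],[0.02,0,0.011,-0.04,0],[0.02,0,0.011,-0.04,0],[0.02,0,0.011,-0.037,0],[0.02,0,0,0,0]]';python3 -m crank '[[0.02,0,0,0,0],[0.02,0,0,0,0]]'; python3 -c "
from h import *
go([.54,-.06,.20]);wrist('w3')"
```

```text
t: 5.75
tcp_pos: [0.5343, -0.0537, 0.1915]
tool_rot: [0.431, 0.563, -0.431, 0.559]
force: [-0.4, -0.6, -2.2]
finger_gap: 0.338
t: 5.95
tcp_pos: [0.5366, -0.0594, 0.1925]
tool_rot: [0.432, 0.56, -0.432, 0.559]
force: [0.4, -0.6, -1.1]
finger_gap: 0.335
tool delta [-0.0075  0.0031  0.0014] yaw 14.65 tcp [ 0.5366 -0.0594  0.1925] F [ 0.36 -0.58 -1.07] t 5.95
```

View pics/w3.png

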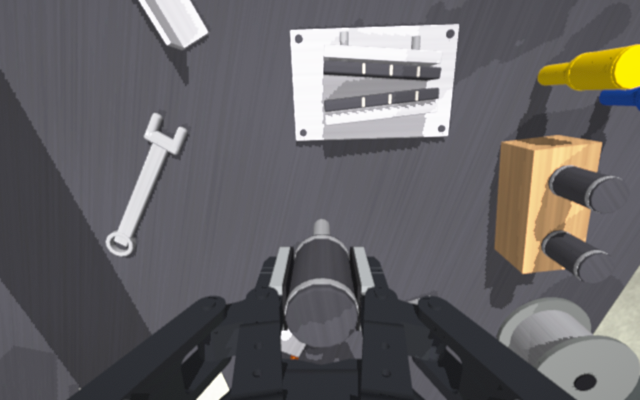

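Run:
```python
from h import *
d=load("w3.npz");im=d["image"]
cv2.imwrite("pics/w3c.png",cv2.resize(im[15:150,280:470],None,fx=4,fy=4,interpolation=cv2.INTER_CUBIC))
m=(im.min(2)>150).astype(np.uint8);m[150:]=0;m[:,:285]=0;m[:,470:]=0
m=cv2.morphologyEx(m,3,np.ones((3,3)))
c=max(cv2.findContours(m,0,2)[0],key=cv2.contourArea);h=cv2.convexHull(c)
a=cv2.approxPolyDP(h,6,True)[:,0];print(a)
q=np.array([plane(d,u,v,.008)[:2] for u,v in a]);print(q.round(4));
for i in range(len(q)):print(np.linalg.norm(q[i]-q[i-1]).round(4),np.degrees(np.arctan2(*(q[i]-q[i-1])[::-1])).round(2))
# hull points projected to the plate plane, min-area rect
H=np.array([plane(d,u,v,.008)[:2] for u,v in h[:,0]]).astype(np.float32);print(cv2.minAreaRect(H*1000))
P=pts(d);print(P[130,330],P[35,430],P[110,380])
```

```text
[[458  24]
 [447 135]
 [296 140]
 [290  30]]
[[ 0.6237  0.1148]
 [ 0.6529  0.0161]
 [ 0.5009 -0.029 ]
 [ 0.472   0.0699]]
0.1583 16.48
0.1029 -73.56
0.1585 -163.45
0.1031 106.31
((562.45068359375, 42.92662048339844), (160.4700164794922, 104.1728286743164), 16.3695125579834)
[ 0.53287665 -0.00995903  0.00834186] [0.60213336 0.09995525 0.00606822] [0.57175047 0.02212741 0.03634236]
```

View pics/w3c.png

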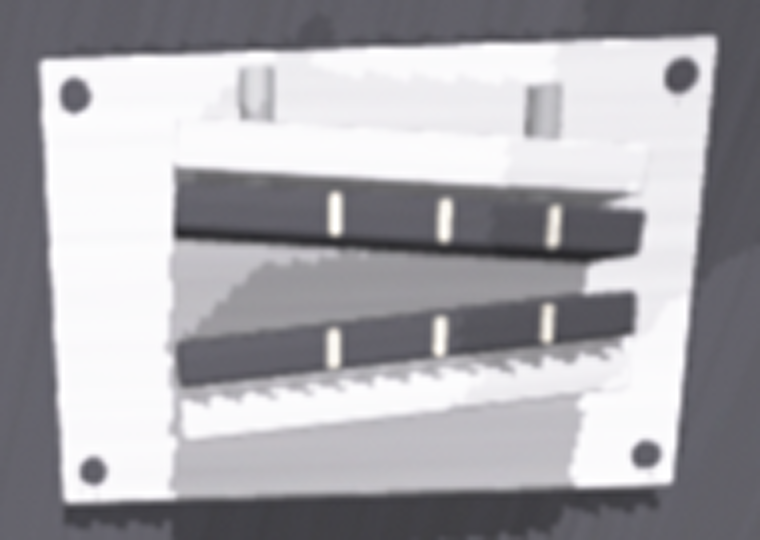

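```bash
cat >> h.py <<'E'
GO=np.array([.5145,.0288]);GA=np.radians(16.4)
def G(x,y,z):
    c,s=np.cos(GA),np.sin(GA);return np.array([GO[0]+c*x-s*y,GO[1]+s*x+c*y,z])
E
python3 - <<'E'
from h import *
d=load("w3.npz");im=cv2.resize(d["image"][15:150,280:470],None,fx=4,fy=4,interpolation=cv2.INTER_CUBIC)
for x in(0,36,60,84,102):
  w=(25-17*x/102)/2000
  for sg in(1,-1):
    for z in(.043,.008):
      p=proj(d,G(x/1000,sg*w,z)); q=(p-[280,15]+.5)*4;cv2.circle(im,tuple(int(t) for t in q),3,(0,0,255) if z>.03 else (0,255,0),-1)
cv2.imwrite("pics/w3d.png",im)
E
```

```text
(no output)
```

View pics/w3d.png

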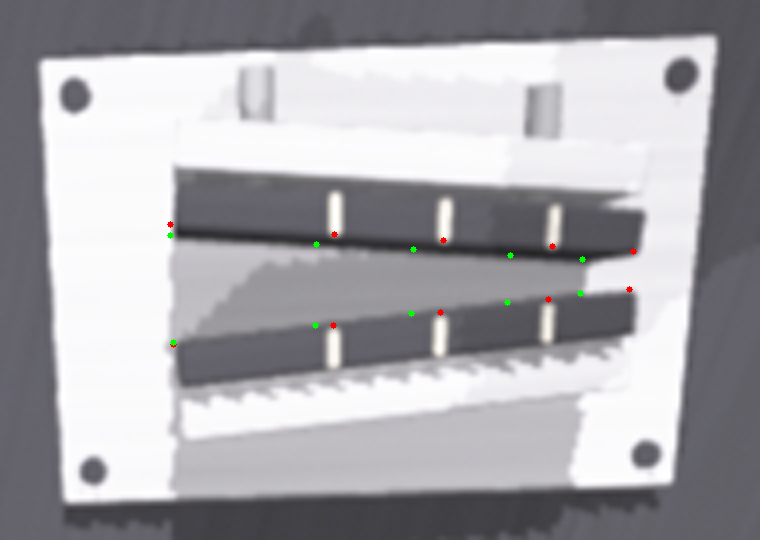

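Run:
```python
from h import *
d=load("w3.npz");im=d["image"];M=R.from_quat(d["tool_rot"]).as_matrix()
cv2.imwrite("pics/w3p.png",cv2.resize(im[210:360,250:390],None,fx=4,fy=4,interpolation=cv2.INTER_CUBIC))
for u,v,dz in((321,314,.0415),(321,226,-.0535)):
  p=plane(d,u,v,d["tcp_pos"][2]+dz);print(p.round(4),(M.T@(p-d["tcp_pos"])).round(4))
go(G(0,0,.2))
```

```text
[ 0.5363 -0.0587  0.234 ] [-0.0415 -0.0002 -0.0007]
[ 0.5371 -0.0623  0.139 ] [ 0.0535 -0.0002  0.0029]
tool delta [-0.0073  0.0009 -0.0913] yaw 14.6 tcp [ 0.5367 -0.0598  0.1927] F [ 0.63 -0.02 -1.39] t 6.0
```

View pics/w3p.png

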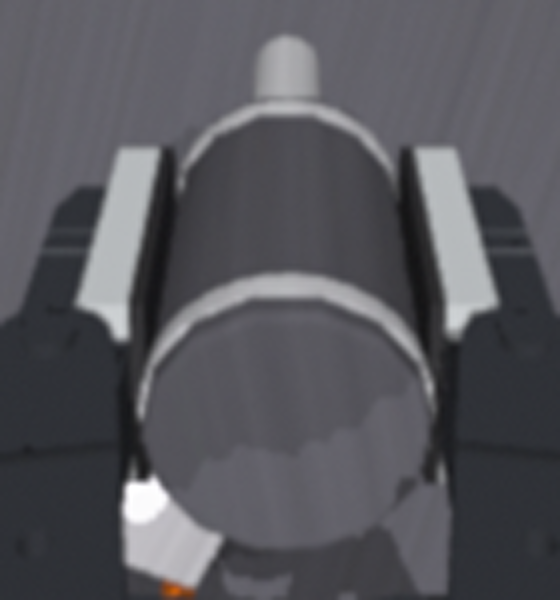

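```bash
python3 - <<'E'
from h import *
d=load("w3.npz");M=R.from_quat(d["tool_rot"]).as_matrix()
print("shank depth",d["range_z"][222:232:3,319:324:2])
p=plane(d,321,219,d["tcp_pos"][2]-.0535);print((M.T@(p-d["tcp_pos"])).round(4))
p=plane(d,321,316,d["tcp_pos"][2]+.0415);print((M.T@(p-d["tcp_pos"])).round(4))
z=float(d["range_z"][224,321]);print("width",15.5*z/f(d))
E
python3 -m crank '[[0.02,0,0,-0.035,-0.0305],[0.02,0,0,-0.035,0],[0.02,0,0,-0.015,0],[0.02,0,0,0,0],[0.02,0,0,0,0]]'; python3 -c "
from h import *
go(G(0,0,.2))"
```

```text
shank depth [[0.20499247 0.20278014 0.20523573]
 [0.20049998 0.19807038 0.19909047]
 [0.19484144 0.1941724  0.19446154]
 [0.19086169 0.18865474 0.18966123]]
[ 0.0535 -0.0002 -0.0023]
[-0.0415 -0.0002  0.0002]
width 0.010098122687491369
t: 6.5
tcp_pos: [0.5147, 0.0219, 0.1934]
tool_rot: [0.424, 0.566, -0.424, 0.567]
force: [0.5, 0.3, -1.6]
finger_gap: 0.342
tool delta [-0.0066  0.0018 -0.0066] yaw 16.4 tcp [0.5147 0.0219 0.1934] F [ 0.49  0.29 -1.57] t 6.5
```

```bash
python3 -m crank '[[0.02,0,0.007,-0.0065,0],[0.02,0.03,0,0,0],[0.02,0.025,0,0,0],[0.02,0,0,0,0],[0.02,0,0,0,0]]'; python3 -c "
from h import *
go(G(.005,0,.0655));wrist('w4')"
```

```text
t: 7.0
tcp_pos: [0.5194, 0.0307, 0.1383]
tool_rot: [0.424, 0.566, -0.424, 0.566]
force: [-0.5, 0.4, -1.2]
finger_gap: 0.338
tool delta [ 0.0728 -0.0002  0.0005] yaw 16.36 tcp [0.5194 0.0307 0.1383] F [-0.48  0.43 -1.25] t 7.0
```

View pics/w4.png

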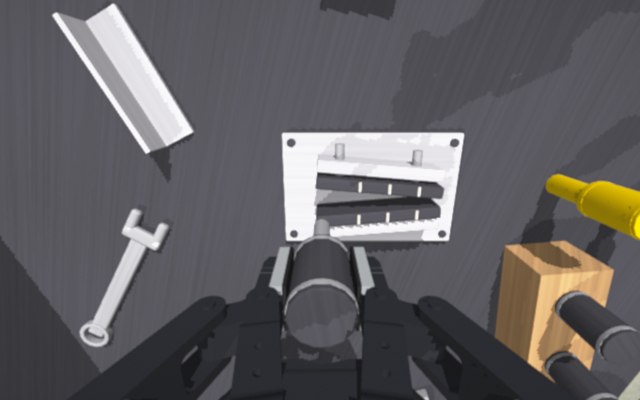

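```bash
python3 -m crank '[[0.02,0.025,0,0,0],[0.02,0.02,0,0,0],[0.02,0,0,0,0],[0.02,0,0,0,0]]'; python3 -m crank '[[0.02,0.016,0,0,0],[0.02,0,0,0,0],[0.02,0,0,0,0]]'; python3 -c "
from h import *
go(G(.005,0,.0655))"
```

```text
t: 7.45
tcp_pos: [0.5197, 0.031, 0.0944]
tool_rot: [0.424, 0.566, -0.423, 0.567]
force: [0.2, -0.2, -1.1]
finger_gap: 0.332
t: 7.75
tcp_pos: [0.5194, 0.0312, 0.0785]
tool_rot: [0.424, 0.566, -0.423, 0.567]
force: [-0.4, -0.1, -1.4]
finger_gap: 0.337
tool delta [ 0.013  -0.0004  0.0009] yaw 16.42 tcp [0.5194 0.0312 0.0785] F [-0.4  -0.09 -1.41] t 7.75
```

```bash
python3 -m crank '[[0.02,0.008,0,0,0],[0.02,0.004,0,0,0],[0.02,0,0,0,0],[0.02,0,0,0,0]]'; python3 -c "
from h import *
go(G(.005,0,.0655));wrist('w5')
d=snapshot('scene');cv2.imwrite('pics/s5.png',cv2.resize(d['image'][150:250,290:390],None,fx=6,fy=6,interpolation=2))"
```

```text
t: 8.15
tcp_pos: [0.5186, 0.0313, 0.0652]
tool_rot: [0.423, 0.566, -0.424, 0.566]
force: [-0.6, -0.2, -1.8]
finger_gap: 0.34
tool delta [-0.0003  0.0004  0.0012] yaw 16.42 tcp [0.5186 0.0313 0.0652] F [-0.64 -0.16 -1.84] t 8.15
```

View pics/w5.png

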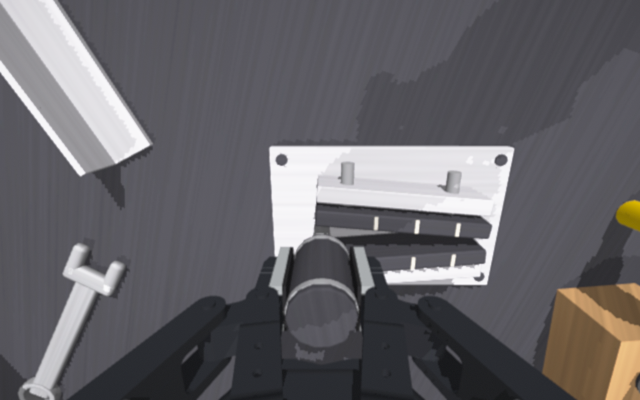

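View pics/s5.png

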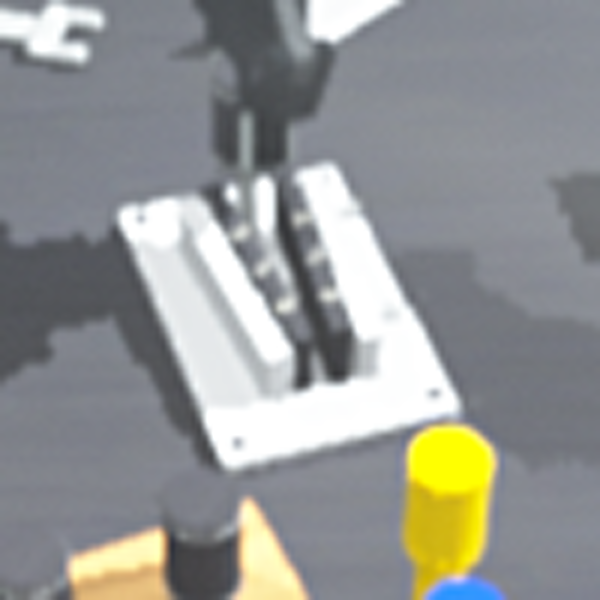

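```bash
cat >> h.py <<'E'
def st():
    p,M,s=tool();c,n=np.cos(GA),np.sin(GA);r=p[:2]-GO
    print("gauge x %.4f y %.4f z %.4f"%(c*r[0]+n*r[1],-n*r[0]+c*r[1],p[2]),"F tool xyz",(M.T@s["force"]).round(2),"tq",(M.T@s["ft_torque"]).round(3),"t",s["t"].round(2))
E
python3 -c "from h import *;st()"
python3 -m crank '[[0.02,0,0.008,0.0005,0],[0.02,0,0.008,0.0005,0],[0.02,0,0,0,0],[0.02,0,0,0,0]]';python3 -c "from h import *;st()"
python3 -m crank '[[0.02,0,0.004,0,0],[0.02,0,0.004,0,0],[0.02,0,0,0,0],[0.02,0,0,0,0]]';python3 -c "from h import *;st()"
```

```text
t: 8.65
tcp_pos: [0.5347, 0.0349, 0.0653]
tool_rot: [0.423, 0.566, -0.423, 0.566]
force: [-0.5, 0.1, -1.3]
finger_gap: 0.333
t: 9.05
tcp_pos: [0.542, 0.0371, 0.0653]
tool_rot: [0.423, 0.566, -0.423, 0.566]
force: [-0.3, -0.1, -1.6]
finger_gap: 0.333Traceback (most recent call last):
  File "<string>", line 1, in <module>
    from h import *;st()
                    ~~^^
  File "h.py", line 33, in st
    print("gauge x %.4f y %.4f z %.4f"%(c*r[0]+n*r[1],-n*r[0]+c*r[1],p[2]),"F tool xyz",(M.T@s["force"]).round(2),"tq",(M.T@s["ft_torque"]).round(3),"t",s["t"].round(2))
                                                                                                                                                         ^^^^^^^^^^^^
AttributeError: 'float' object has no attribute 'round'
Traceback (most recent call last):
  File "h.py", line 33, in st
    print("gauge x %.4f y %.4f z %.4f"%(c*r[0]+n*r[1],-n*r[0]+c*r[1],p[2]),"F tool xyz",(M.T@s["force"]).round(2),"tq",(M.T@s["ft_torque"]).round(3),"t",s["t"].round(2))
                                                                                                                                                         ^^^^^^^^^^^^
AttributeError: 'float' object has no attribute 'round'
Traceback (most recent call last):
  File "h.py", line 33, in st
    print("gauge x %.4f y %.4f z %.4f"%(c*r[0]+n*r[1],-n*r[0]+c*r[1],p[2]),"F tool xyz",(M.T@s["force"]).round(2),"tq",(M.T@s["ft_torque"]).round(3),"t",s["t"].round(2))
                                                                                                                                                         ^^^^^^^^^^^^
AttributeError: 'float' object has no attribute 'round'
```

```bash
sed -i 's/s\["t"\].round(2)/s["t"]/' h.py; python3 -c "from h import *;st()"
for i in 1 2 3; do python3 -m crank '[[0.02,0,0.002,0,0],[0.02,0,0.002,0,0],[0.02,0,0,0,0],[0.02,0,0,0,0]]' >/dev/null;python3 -c "from h import *;st()"; done
```

```text
gauge x 0.0288 y 0.0002 z 0.0653 F tool xyz [ 1.57 -0.31  0.03] tq [ 0.042  0.008 -0.029] t 9.05
gauge x 0.0327 y 0.0002 z 0.0653 F tool xyz [ 1.33  0.26 -0.66] tq [-0.019 -0.017  0.071] t 9.45
gauge x 0.0367 y 0.0002 z 0.0653 F tool xyz [ 1.72 -0.78 -0.38] tq [0.025 0.008 0.033] t 9.85
gauge x 0.0408 y 0.0002 z 0.0653 F tool xyz [ 1.86  0.45 -0.53] tq [-0.026 -0.015  0.012] t 10.25
```

```bash
for i in 1 2 3 4; do python3 -m crank '[[0.02,0,0.0015,0,0],[0.02,0,0.0015,0,0],[0.02,0,0,0,0],[0.02,0,0,0,0]]' >/dev/null;python3 -c "from h import *;st()"; done
```

```text
gauge x 0.0437 y 0.0002 z 0.0653 F tool xyz [1.51 0.11 0.47] tq [-0.031  0.018  0.013] t 10.65
gauge x 0.0468 y 0.0002 z 0.0653 F tool xyz [1.63 0.34 0.05] tq [0.052 0.006 0.056] t 11.05
gauge x 0.0498 y 0.0002 z 0.0653 F tool xyz [ 0.91 -0.43 -0.33] tq [-0.022 -0.001  0.047] t 11.45
gauge x 0.0528 y 0.0002 z 0.0653 F tool xyz [ 1.23 -0.86  0.12] tq [-0.011  0.017  0.033] t 11.85
```

```bash
for i in 1 2 3 4 5; do python3 -m crank '[[0.02,0,0.001,0,0],[0.02,0,0.001,0,0],[0.02,0,0,0,0],[0.02,0,0,0,0]]' >/dev/null;python3 -c "from h import *;st()"; done
```

```text
gauge x 0.0547 y 0.0002 z 0.0653 F tool xyz [ 1.64  0.19 -0.08] tq [0.005 0.036 0.039] t 12.25
gauge x 0.0567 y 0.0002 z 0.0653 F tool xyz [ 1.05  0.6  -0.34] tq [0.016 0.005 0.029] t 12.65
gauge x 0.0588 y 0.0003 z 0.0653 F tool xyz [ 1.87 -0.21 -0.33] tq [0.068 0.067 0.03 ] t 13.05
gauge x 0.0607 y 0.0003 z 0.0653 F tool xyz [ 1.62 -0.61 -0.11] tq [-0.008  0.198 -0.034] t 13.45
gauge x 0.0626 y 0.0004 z 0.0652 F tool xyz [ 1.73 -0.87 -1.58] tq [-0.038  0.342 -0.143] t 13.85
```

```bash
for i in 1 2 3 4; do python3 -m crank '[[0.02,0,0,-0.0005,0],[0.02,0,0,0,0],[0.02,0,0,0,0]]' >/dev/null;python3 -c "from h import *;st()"; done
```

```text
gauge x 0.0629 y 0.0005 z 0.0654 F tool xyz [ 1.72 -0.46 -1.54] tq [ 0.037  0.144 -0.139] t 14.15
gauge x 0.0630 y 0.0010 z 0.0654 F tool xyz [ 2.21 -0.9  -0.23] tq [0.021 0.034 0.004] t 14.45
gauge x 0.0627 y 0.0017 z 0.0653 F tool xyz [ 0.61  0.04 -0.52] tq [ 0.003 -0.016  0.027] t 14.75
gauge x 0.0627 y 0.0022 z 0.0653 F tool xyz [2.22 0.77 0.  ] tq [-0.036 -0.002  0.035] t 15.05
```

```bash
for i in 1 2 3 4; do python3 -m crank '[[0.02,0,0,-0.0005,0],[0.02,0,0,0,0],[0.02,0,0,0,0]]' >/dev/null;python3 -c "from h import *;st()"; done
```

```text
gauge x 0.0627 y 0.0027 z 0.0653 F tool xyz [ 0.85  0.26 -0.64] tq [ 0.021 -0.027 -0.009] t 15.35
gauge x 0.0627 y 0.0031 z 0.0653 F tool xyz [1.54 0.19 0.38] tq [-0.022 -0.088  0.05 ] t 15.65
gauge x 0.0627 y 0.0034 z 0.0653 F tool xyz [ 0.98 -0.74  2.29] tq [ 0.076 -0.381 -0.103] t 15.95
gauge x 0.0628 y 0.0036 z 0.0654 F tool xyz [2.83 0.08 3.89] tq [-0.052 -0.921 -0.22 ] t 16.25
```

```bash
python3 -m crank '[[0.02,0,0,0.0015,0],[0.02,0,0,0.0007,0],[0.02,0,0,0,0]]' >/dev/null;python3 -c "from h import *;st()"
for i in 1 2 3 ; do python3 -m crank '[[0.02,0,0.0015,0,0],[0.02,0,0.001,0,0],[0.02,0,0,0,0],[0.02,0,0,0,0]]' >/dev/null;python3 -c "from h import *;st()"; done
```

```text
gauge x 0.0625 y 0.0026 z 0.0652 F tool xyz [ 1.28 -0.16 -0.43] tq [-0.016  0.014 -0.033] t 16.55
gauge x 0.0652 y 0.0022 z 0.0653 F tool xyz [ 2.    0.11 -0.24] tq [ 0.003  0.055 -0.025] t 16.95
gauge x 0.0677 y 0.0020 z 0.0653 F tool xyz [ 1.66 -0.61  0.64] tq [0.011 0.025 0.026] t 17.35
gauge x 0.0702 y 0.0020 z 0.0653 F tool xyz [ 1.64  0.22 -0.21] tq [ 0.011 -0.019  0.002] t 17.75
```

```bash
for i in 1 2 3 4 5 ; do python3 -m crank '[[0.02,0,0.001,0,0],[0.02,0,0,0,0],[0.02,0,0,0,0]]' >/dev/null;python3 -c "from h import *;st()"; done
```

```text
gauge x 0.0712 y 0.0020 z 0.0653 F tool xyz [ 0.68  0.3  -0.12] tq [0.009 0.024 0.032] t 18.05
gauge x 0.0722 y 0.0020 z 0.0653 F tool xyz [ 1.95 -0.28  0.02] tq [ 0.038 -0.048 -0.053] t 18.35
gauge x 0.0732 y 0.0020 z 0.0653 F tool xyz [ 1.73 -0.72 -0.03] tq [-0.012 -0.019  0.01 ] t 18.65
gauge x 0.0742 y 0.0020 z 0.0653 F tool xyz [ 1.57 -0.28 -1.33] tq [ 0.012 -0.054  0.011] t 18.95
gauge x 0.0752 y 0.0020 z 0.0653 F tool xyz [ 1.41 -0.19 -0.31] tq [ 0.008 -0.023 -0.02 ] t 19.25
```

```bash
for i in 1 2 3 4 5 ; do python3 -m crank '[[0.02,0,0.0007,0,0],[0.02,0,0,0,0],[0.02,0,0,0,0]]' >/dev/null;python3 -c "from h import *;st()"; done
```

```text
gauge x 0.0760 y 0.0020 z 0.0653 F tool xyz [ 1.15 -0.31  1.02] tq [-0.031 -0.04   0.01 ] t 19.55
gauge x 0.0767 y 0.0020 z 0.0653 F tool xyz [ 1.36 -0.47  0.2 ] tq [ 0.05  -0.01   0.062] t 19.85
gauge x 0.0773 y 0.0019 z 0.0653 F tool xyz [ 1.24 -0.1   0.74] tq [-0.003 -0.137 -0.054] t 20.15
gauge x 0.0779 y 0.0019 z 0.0653 F tool xyz [ 1.05 -0.28  0.79] tq [ 0.014 -0.196 -0.089] t 20.45
gauge x 0.0783 y 0.0020 z 0.0652 F tool xyz [ 1.68 -1.95  1.13] tq [ 0.    -0.303 -0.373] t 20.75
```

```bash
python3 -m crank '[[0.02,0,0.0004,0.0004,0],[0.02,0,0,0,0],[0.02,0,0,0,0]]' >/dev/null;python3 -c "from h import *;st()"
for i in 1 2 ; do python3 -m crank '[[0.02,0,0.0005,0,0],[0.02,0,0,0,0],[0.02,0,0,0,0]]' >/dev/null;python3 -c "from h import *;st()"; done
```

```text
gauge x 0.0785 y 0.0019 z 0.0652 F tool xyz [ 0.19 -1.8   0.03] tq [ 0.043 -0.163 -0.485] t 21.05
gauge x 0.0788 y 0.0019 z 0.0651 F tool xyz [ 0.08 -4.02  0.1 ] tq [ 0.042 -0.13  -0.898] t 21.35
gauge x 0.0791 y 0.0019 z 0.0651 F tool xyz [-0.06 -4.63  1.19] tq [-0.02  -0.127 -1.087] t 21.65
```

```bash
for i in 1 2 ; do python3 -m crank '[[0.02,0,0.0005,0,0],[0.02,0,0,0,0],[0.02,0,0,0,0]]' >/dev/null;python3 -c "from h import *;st()"; done
```

```text
gauge x 0.0793 y 0.0019 z 0.0650 F tool xyz [-0.47 -6.13  0.71] tq [ 0.011 -0.151 -1.172] t 21.95
gauge x 0.0794 y 0.0019 z 0.0650 F tool xyz [-1.42 -5.12  1.35] tq [ 0.05  -0.149 -1.245] t 22.25
```

```bash
for i in 1 2 ; do python3 -m crank '[[0.02,0,0.0005,0,0],[0.02,0,0,0,0],[0.02,0,0,0,0],[0.02,0,0,0,0]]' >/dev/null;python3 -c "from h import *;st()"; done; python3 -c "from h import *;wrist('w6')
d=snapshot('scene');cv2.imwrite('pics/s6.png',cv2.resize(d['image'][150:250,290:390],None,fx=6,fy=6,interpolation=2))"
```

```text
gauge x 0.0795 y 0.0019 z 0.0650 F tool xyz [-0.92 -7.73  1.28] tq [-0.08  -0.228 -1.366] t 22.65
gauge x 0.0796 y 0.0019 z 0.0650 F tool xyz [-0.22 -6.69  2.1 ] tq [-0.021 -0.286 -1.556] t 23.05
```

View pics/w6.png

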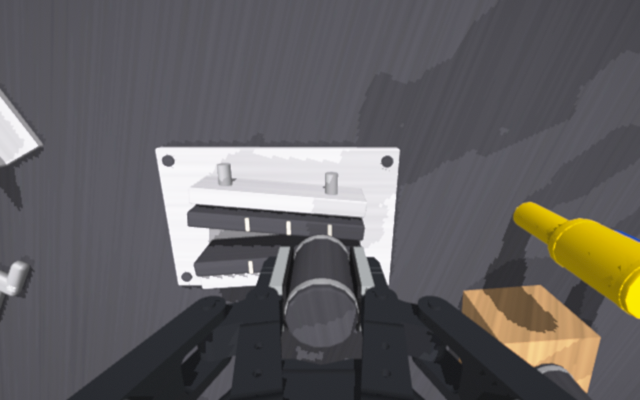

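View pics/s6.png

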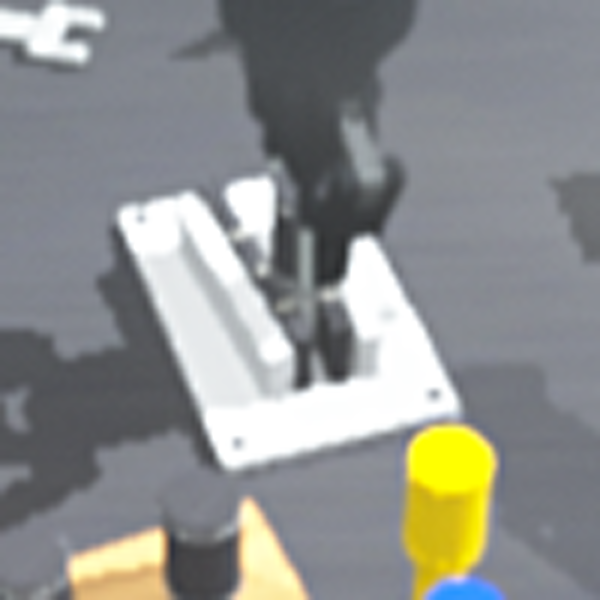

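```bash
python3 -m crank '[[0.02,0,0.0004,0.0004,0],[0.02,0,0,0,0],[0.02,0,0,0,0]]' >/dev/null;python3 -c "from h import *;st()"
python3 -m crank '[[0.02,0,0.0004,0.0003,0],[0.02,0,0,0,0],[0.02,0,0,0,0],[0.02,0,0,0,0]]' >/dev/null;python3 -c "from h import *;st()"
```

```text
gauge x 0.0797 y 0.0019 z 0.0649 F tool xyz [-2.39 -7.89  0.89] tq [-1.00e-03 -1.24e-01 -1.56e+00] t 23.45
gauge x 0.0798 y 0.0018 z 0.0649 F tool xyz [-2.25 -7.99  0.37] tq [-0.003 -0.055 -1.705] t 23.85
```

```bash
python3 -m crank '[[0.02,0,-0.002,0,0],[0.02,0,-0.003,0,0],[0.02,0,-0.003,0,0],[0.02,0,0,0,0],[0.02,0,0,0,0]]' >/dev/null;python3 -c "from h import *;st()"
python3 -m crank '[[0.02,0,-0.003,0,0],[0.02,0,0,0,0],[0.02,0,0,0,0]]' >/dev/null;python3 -c "from h import *;st()"
```

```text
gauge x 0.0765 y 0.0013 z 0.0657 F tool xyz [ 2.54  2.68 -4.58] tq [-0.022  0.982  0.4  ] t 24.35
gauge x 0.0727 y 0.0010 z 0.0657 F tool xyz [ 0.12  2.29 -3.5 ] tq [0.046 0.889 0.36 ] t 24.65
```

```bash
python3 -m crank '[[0.02,0,-0.003,-0.001,0],[0.02,0,-0.003,-0.0005,0],[0.02,0,-0.003,0,0],[0.02,0,0,0,0],[0.02,0,0,0,0]]' >/dev/null;python3 -c "from h import *;st()"
python3 -m crank '[[0.02,-0.01,0,0,0],[0.02,-0.02,0,0,0],[0.02,-0.03,0,0,0],[0.02,-0.03,0,0,0],[0.02,-0.02,0,0,0]]' >/dev/null;python3 -m crank '[[0.02,-0.01,0,0,0],[0.02,0,0,0,0],[0.02,0,0,0,0]]' >/dev/null;python3 -c "from h import *;st();wrist('w7')"
```

```text
gauge x 0.0628 y 0.0019 z 0.0653 F tool xyz [ 1.36 -0.74 -1.04] tq [-0.003 -0.057 -0.016] t 25.15
gauge x 0.0623 y 0.0026 z 0.1848 F tool xyz [ 2.65 -1.23  0.16] tq [-0.053  0.005 -0.082] t 25.95
```

View pics/w7.png

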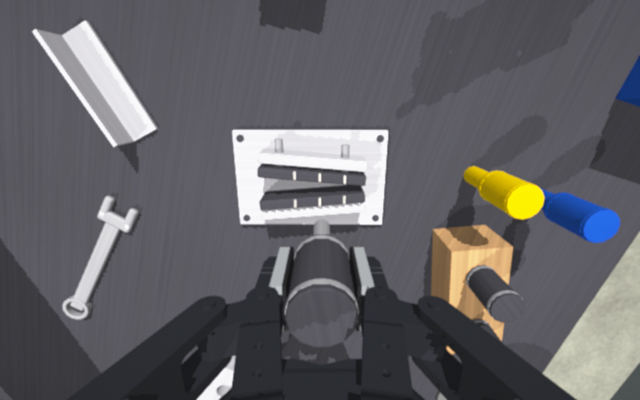

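```bash
python3 -c "from h import *;go([.46,.21,.20])"
```

```text
tool delta [-0.0155 -0.0631 -0.1865] yaw 16.41 tcp [0.5732 0.0489 0.1842] F [ 0.23  0.12 -1.83] t 26.0
```

```bash
python3 -m crank '[[0.02,-0.005,-0.012,-0.036,0],[0.02,-0.005,-0.013,-0.037,0],[0.02,-0.005,-0.013,-0.038,0],[0.02,0,-0.013,-0.038,0],[0.02,0,-0.012,-0.037,0]]'>/dev/null; python3 -m crank '[[0.02,0,0,0,0],[0.02,0,0,0,0],[0.02,0,0,0,0]]';python3 -c "from h import *;go([.46,.21,.2]);wrist('w8')"
```

```text
t: 26.8
tcp_pos: [0.4617, 0.2089, 0.1997]
tool_rot: [0.423, 0.566, -0.424, 0.566]
force: [-0.2, -0.3, -1.5]
finger_gap: 0.342
tool delta [-0.0003 -0.0013 -0.0015] yaw 16.39 tcp [0.4617 0.2089 0.1997] F [-0.23 -0.31 -1.46] t 26.8
```

View pics/w8.png

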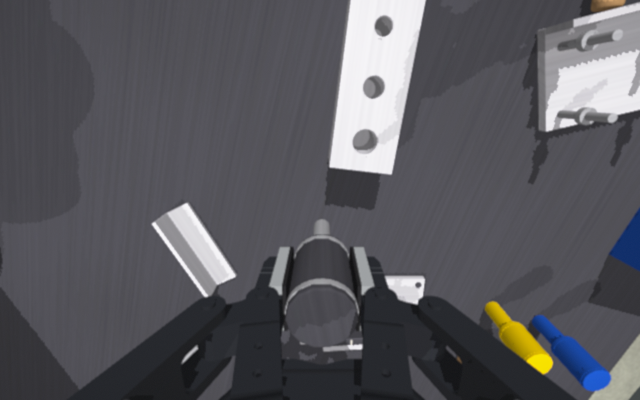

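```bash
cat > rk.py <<'E'
from h import *
import sys
def rk(n,boxes):
    d=load(n);g=cv2.cvtColor(d["image"],6);out=[]
    for (u,v,r) in boxes:
        m=np.zeros((400,640),np.uint8);m[max(v-r,0):v+r,u-r:u+r]=(g[max(v-r,0):v+r,u-r:u+r]<215)
        c=max(cv2.findContours(m,0,2)[0],key=cv2.contourArea);e=cv2.fitEllipse(c)
        p=plane(d,e[0][0],e[0][1],.055);out.append(p);print(np.round(e[0],1),np.round(e[1],1),p.round(4))
    return d,np.array(out)
E
python3 - <<'E'
from rk import *
d,o=rk("w8.npz",[(383,26,15),(373,87,16),(365,140,18)])
print([np.linalg.norm(o[i]-o[i+1]).round(4) for i in(0,1)],(o[0]/2+o[2]/2).round(4))
cv2.imwrite("pics/w8c.png",cv2.resize(d["image"][0:180,310:450],None,fx=4,fy=4,interpolation=2)[:600])
P=pts(d);print(P[55,380],P[110,370])
E
```

```text
[383.3  25.5] [18.5 21.4] [0.4719 0.3553 0.055 ]
[373.4  86.5] [21.6 23.7] [0.4799 0.3083 0.055 ]
[364.7 141. ] [24. 26.] [0.4881 0.2614 0.055 ]
[np.float64(0.0477), np.float64(0.0476)] [0.48   0.3083 0.055 ]
[0.47691767 0.33363871 0.05483909] [0.48375825 0.28877364 0.05423411]
```

View pics/w8c.png

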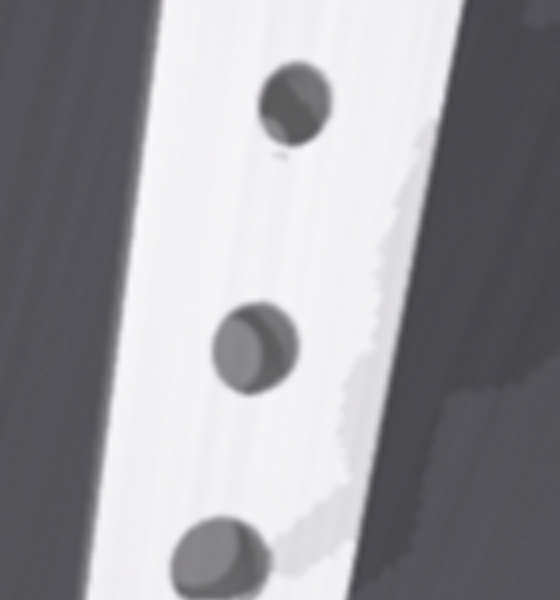

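Run:
```python
from h import *
for n in("w3","w8"):
  d=load(n+".npz");im=d["image"];M=R.from_quat(d["tool_rot"]).as_matrix()
  cv2.imwrite(f"pics/{n}t.png",cv2.resize(im[205:245,300:345],None,fx=12,fy=12,interpolation=2))
g=np.hstack([cv2.imread("pics/w3t.png"),cv2.imread("pics/w8t.png")]);cv2.imwrite("pics/tips.png",cv2.resize(g,None,fx=.74,fy=.74))
```

```text
(no output)
```

View pics/tips.png

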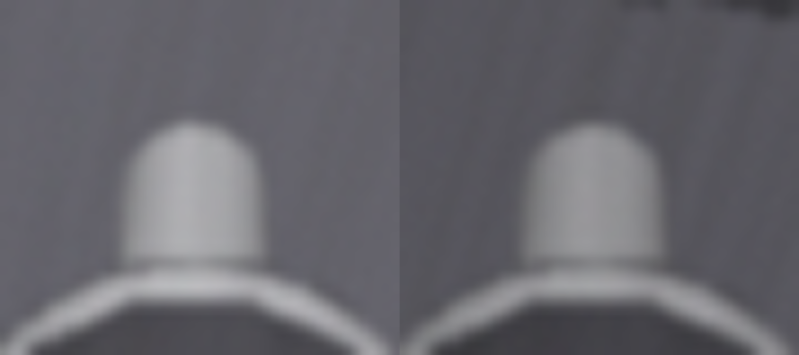

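```bash
python3 -c "
from h import *
p,M,s=tool();go(np.array([.4711,.3581,.175])+.075*M[:,2])"
```

```text
tool delta [ 0.0248  0.0509 -0.0658] yaw 16.35 tcp [0.4619 0.2087 0.1998] F [-0.26 -0.3  -1.67] t 26.85
```

```bash
python3 -m crank '[[0.02,0,0.025,-0.033,0],[0.02,0.015,0.026,-0.033,0],[0.02,0.01,0,0,0],[0.02,0,0,0,0],[0.02,0,0,0,0]]'>/dev/null; python3 -m crank '[[0.02,0,0,0,0],[0.02,0,0,0,0]]';python3 -c "from h import *;wrist('w9')"
```

```text
t: 27.55
tcp_pos: [0.4916, 0.2863, 0.1759]
tool_rot: [0.424, 0.566, -0.424, 0.566]
force: [-1.1, 0.8, -1.4]
finger_gap: 0.334
```

View pics/w9.png

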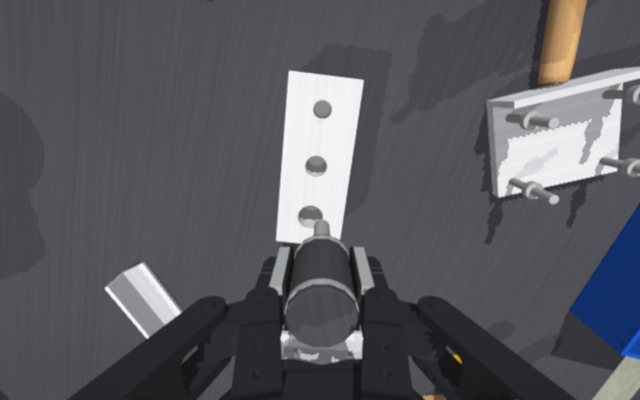

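Run:
```python
from rk import *
d,o=rk("w9.npz",[(322,109,15),(316,166,15)])
print(np.linalg.norm(o[0]-o[1]).round(4)); v=o[0]-o[1];print(np.degrees(np.arctan2(v[1],v[0])))
M=R.from_quat(d["tool_rot"]).as_matrix()
p=plane(d,321.2,218.2,d["tcp_pos"][2]-.0535);print("tip edge",(M.T@(p-d["tcp_pos"])).round(4))
t=o[0]-.0026*M[:,2];t[2]=.15;print(t);go(t)
```

```text
[321.9 109. ] [18.6 18.9] [0.4719 0.3557 0.055 ]
[315.7 165.6] [20.6 22.2] [0.48   0.3087 0.055 ]
0.0476
99.80490635440582
tip edge [ 0.0535 -0.0001 -0.0029]
[0.47119247 0.35819096 0.15      ]
tool delta [ 0.026   0.0005 -0.0746] yaw 16.35 tcp [0.4917 0.2865 0.176 ] F [ 0.03 -0.76 -1.4 ] t 27.6
```

```bash
python3 -m crank '[[0.02,0,0,-0.035,0],[0.02,0.01,0,-0.035,0],[0.02,0.016,0.0005,-0.0046,0],[0.02,0,0,0,0],[0.02,0,0,0,0]]'>/dev/null; python3 -m crank '[[0.02,0.01,0,0,0],[0.02,0,0,0,0],[0.02,0,0,0,0]]';python3 -c "from h import *;go([.4712,.3582,.115]);wrist('w10')"
```

```text
t: 28.4
tcp_pos: [0.471, 0.3582, 0.1393]
tool_rot: [0.424, 0.566, -0.424, 0.566]
force: [-0.2, -0.5, -0.8]
finger_gap: 0.338
tool delta [0.0243 0.0001 0.0001] yaw 16.35 tcp [0.471  0.3582 0.1393] F [-0.21 -0.53 -0.85] t 28.4
```

View pics/w10.png

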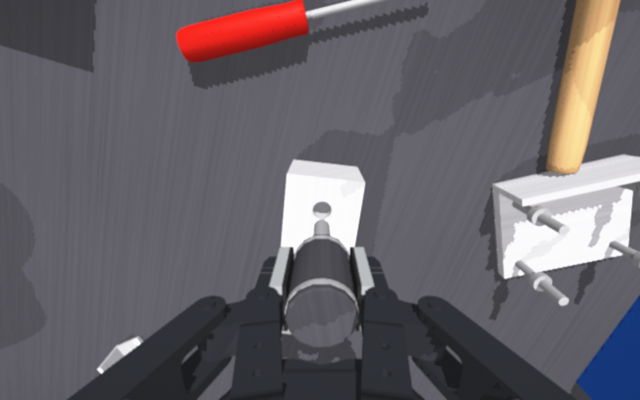

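```bash
python3 -m crank '[[0.02,0.014,0,0,0],[0.02,0.01,0,0,0],[0.02,0,0,0,0],[0.02,0,0,0,0]]'>/dev/null;python3 -c "from h import *;st();wrist('w11')"
for i in 1 2 3; do python3 -m crank '[[0.02,0.004,0,0,0],[0.02,0,0,0,0],[0.02,0,0,0,0]]'>/dev/null;python3 -c "from h import *;st()"; done
python3 -c "
import cv2;a=cv2.imread('pics/w11.png');cv2.imwrite('pics/w11c.png',cv2.resize(a[190:260,280:370],None,fx=7,fy=7,interpolation=2))"
```

```text
gauge x 0.0508 y 0.3289 z 0.1145 F tool xyz [ 1.96 -0.77  0.29] tq [0.003 0.019 0.017] t 28.85
gauge x 0.0513 y 0.3290 z 0.1114 F tool xyz [ 1.63  0.8  -0.03] tq [-0.027 -0.001  0.002] t 29.2
gauge x 0.0512 y 0.3290 z 0.1072 F tool xyz [ 1.72 -0.11  0.01] tq [-0.021  0.006  0.011] t 29.5
gauge x 0.0512 y 0.3290 z 0.1031 F tool xyz [ 1.07  0.12 -0.52] tq [ 0.045 -0.008 -0.017] t 29.8
```

View pics/w11c.png

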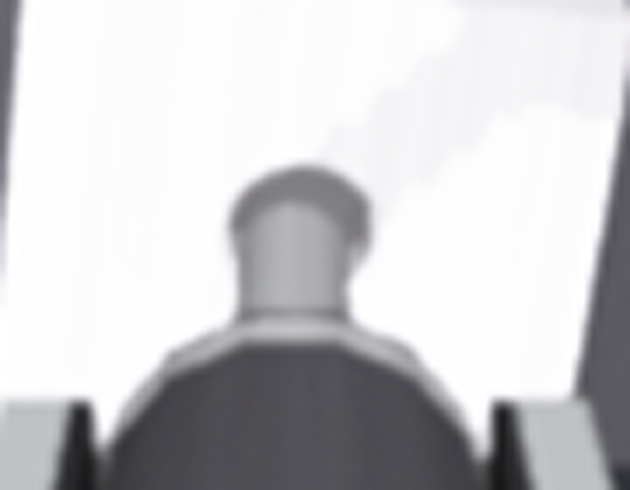

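```bash
python3 -m crank '[[0.02,0.004,0.0007,0,0],[0.02,0.004,0,0,0],[0.02,0,0,0,0],[0.02,0,0,0,0]]'>/dev/null;python3 -c "from h import *;st()"
for i in 1 2 3; do python3 -m crank '[[0.02,0.004,0,0,0],[0.02,0.004,0,0,0],[0.02,0,0,0,0],[0.02,0,0,0,0]]'>/dev/null;python3 -c "from h import *;st()"; done
```

```text
gauge x 0.0518 y 0.3290 z 0.0950 F tool xyz [2.33 0.22 0.18] tq [-0.022  0.006  0.017] t 30.2
gauge x 0.0518 y 0.3290 z 0.0871 F tool xyz [ 0.72 -0.15  1.04] tq [ 0.013  0.014 -0.03 ] t 30.6
gauge x 0.0518 y 0.3290 z 0.0791 F tool xyz [0.58 0.37 0.76] tq [-0.006 -0.016  0.005] t 31.0
gauge x 0.0518 y 0.3290 z 0.0711 F tool xyz [1.2  0.5  0.41] tq [-0.03   0.008  0.032] t 31.4
```

```bash
python3 -m crank '[[0.02,0.003,0,0,0],[0.02,0.002,0,0,0],[0.02,0,0,0,0],[0.02,0,0,0,0]]'>/dev/null;python3 -c "from h import *;st()"
for i in 1 2 3 4; do python3 -m crank '[[0.02,0.001,0,0,0],[0.02,0,0,0,0],[0.02,0,0,0,0]]'>/dev/null;python3 -c "from h import *;st()"; done
```

```text
gauge x 0.0519 y 0.3290 z 0.0662 F tool xyz [ 2.23 -0.06  0.33] tq [0.018 0.012 0.023] t 31.8
gauge x 0.0520 y 0.3290 z 0.0653 F tool xyz [ 1.16  0.14 -0.94] tq [ 0.038 -0.012 -0.006] t 32.1
gauge x 0.0520 y 0.3290 z 0.0643 F tool xyz [ 1.58 -0.16  0.3 ] tq [-0.015  0.046  0.039] t 32.4
gauge x 0.0522 y 0.3290 z 0.0636 F tool xyz [-0.3  -0.41  0.57] tq [ 0.004  0.016 -0.086] t 32.7
gauge x 0.0522 y 0.3290 z 0.0635 F tool xyz [-7.56 -1.54  0.2 ] tq [-0.005 -0.087 -0.326] t 33.0
```

```bash
python3 -m crank '[[0.03,-0.0007,0,0,0],[0.036,0,0,0,0],[0.045,0,0,0,0],[0.06,0,0,0,0],[0.06,0,0,0,0]]' 20;python3 -m crank '[[0.06,0,0,0,0],[0.06,0,0,0,0],[0.06,0,0,0,0]]'; python3 -c "from h import *;st();wrist('w12')"
```

```text
t: 33.5
tcp_pos: [0.4715, 0.3591, 0.0628]
tool_rot: [0.423, 0.566, -0.424, 0.566]
force: [0.3, -0.9, 0.8]
finger_gap: 0.708
t: 33.8
tcp_pos: [0.4715, 0.3591, 0.063]
tool_rot: [0.423, 0.566, -0.424, 0.566]
force: [-0.2, -0.0, -0.1]
finger_gap: 0.703
gauge x 0.0520 y 0.3290 z 0.0630 F tool xyz [ 0.15 -0.16 -0.01] tq [ 0.038  0.011 -0.017] t 33.8
```

View pics/w12.png

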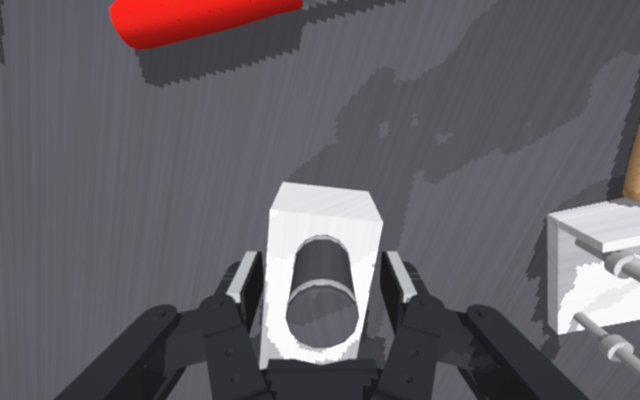

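Released, with the fingers clear on both sides of the pin. Next I retract straight up, then back off to look.

```bash
python3 -m crank '[[0.06,-0.01,0,0,0],[0.06,-0.03,0,0,0],[0.06,-0.04,0,0,0],[0.06,-0.04,0,0,0],[0.06,-0.02,0,0.02,0]]'>/dev/null; python3 -m crank '[[0.06,0,0,0.04,0],[0.06,0,0,0.03,0],[0.06,0,0,0,0],[0.06,0,0,0,0],[0.06,0,0,0,0]]'
python3 - <<'E'
from h import *
d=wrist('w13');P=pts(d)
p=np.array([.4719,.3557])
m=(abs(P[...,2]-.105)<.006)&(np.hypot(P[...,0]-p[0],P[...,1]-p[1])<.03)
c=max(cv2.findContours(m.astype(np.uint8),0,2)[0],key=cv2.contourArea);e=cv2.fitEllipse(c)
t=plane(d,*e[0],.105);print(e,t.round(4),"offset mm",((t[:2]-p)*1000).round(1),"top z",np.median(P[m][:,2]))
n=(abs(P[...,2]-.055)<.008)&(np.hypot(P[...,0]-p[0],P[...,1]-p[1])<.06);print("block z",np.median(P[n][:,2]))
for s in("scene","top"):
  x=snapshot(s);cv2.imwrite(f"pics/{s}9.png",x["image"])
E
```

```text
t: 34.85
tcp_pos: [0.4967, 0.2734, 0.2033]
tool_rot: [0.424, 0.566, -0.423, 0.566]
force: [0.3, 0.0, 0.0]
finger_gap: 0.701
((321.79205322265625, 88.7968521118164), (39.72988510131836, 42.2361946105957), 0.8575623035430908) [0.4723 0.3574 0.105 ] offset mm [0.4 1.7] top z 0.10416498400430677
block z 0.05426503469555888
```

View pics/w13.png

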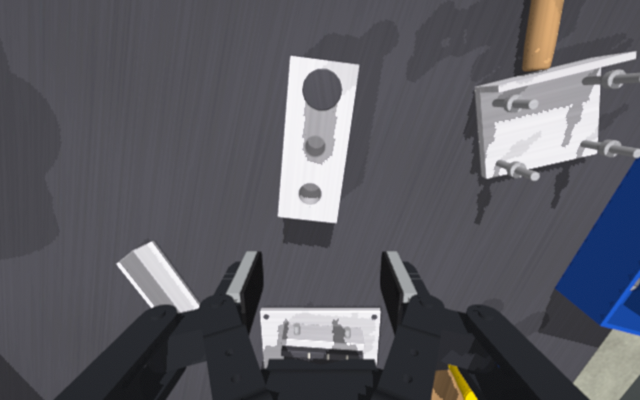

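View pics/scene9.png

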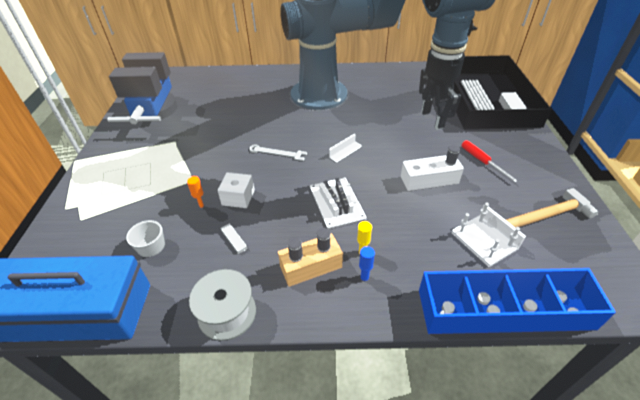

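```bash
python3 -c "
from station import manip
print(manip.sign_off())"
```

```text
the job is handed in; nothing more can be done
None
```

I gauged the pin from the single-hole block as the 11 mm one and stood it fully home in the rack's small hole. I then let go, backed the arm off and handed the job in at about 35 s of the 72 s; no verdict was reported.

- **Gauging:** the pin wedged at x ≈ 79.5 mm, 4.5 mm before the 84 mm (11 mm shank) mark and well past the 60 mm mark. I held a push of about 8 N along the slot, with the sideways force near zero, so it was pressing on both jaws. The wrist picture put the shank at 10 to 10.5 mm, which agrees. The force on each jaw can't be read directly; I inferred it from the push.
- **Placing:** the insertion was free of force until the shoulder met the block, with about 7.5 N upward at the expected height.
- **Last checks:**
  - The pin's top is 49.9 mm above the block's top (50 mm expected), so it is fully home.
  - Its axis is 1.7 mm from the measured hole centre, within the 8 mm allowed.
  - In the last scene picture the two pins in the wooden block and the coloured look-alikes appear untouched. I judged this by eye and did not measure it.
- **What disagreed:**
  - The pin's tip sat about 2.6 mm off the tool centre, both in the picture and by feel on the jaws, and I corrected for it.
  - The pin rubbed one jaw at up to about 4.5 N while backing out.

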